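# Open the tight grease jar in the bench holder

### The arm

A 6-joint arm with a two-finger parallel gripper is mounted at the origin on the work surface. World frame = base frame: x ahead of the robot, y to its left, z up, the work surface at z = 0. Lengths are in m, angles in degrees, forces in N, time in s.
With the tool pointing down it reaches from about 0.325 to 0.775 m from the base axis. Payload 5.5 kg.
Tool frame: the origin (TCP) lies midway between the tips of the shut fingers; the grasp point (between the pads) lies grasp_offset behind it (grasp_offset is the distance from the TCP to the grasp point, in m); z points along the fingers, y is the line along which they close (so a half turn about z gives the same grasp; the last joint's range is limited). The gripper opens to 88 mm and grips with 3 to 60 N. Pads are 20 mm wide; open, the fingers measure 115 mm over their backs; the gripper's body (75 mm by 178 mm) begins 61 mm behind the grasp point.
Start: joints at [-69.196, 5.22, 70.514, -0, 104.267, -3.249], TCP at [0.245, -0.548, 0.223] pointing down, gripper open.
Joint ranges: [-164.24, 164.24], [-49.07, 125.15], [9.68, 141.18], [-86.29, 266.29], [3.28, 154.24], [-151.56, 151.56]. Speed limits (degrees/s): [147.25, 147.25, 172.46, 180, 180, 180].

### API

Orientations are given as [roll, pitch, yaw] about the fixed x, y, z axes, in that order (R = Rz(yaw) Ry(pitch) Rx(roll)).
In Python, from cell import observe, snapshot, sign_off, look_for, outline_of, place_of, grasp_offset gives the robot as it stands. The module is installed in compiled form; this text tells all that it offers.
- The arm moves only by the shell command python3 -m creep 'ROWS' [FORCE]. ROWS is JSON, a list of rows, each a list of 7 numbers: the turn, a rotation vector about the tool's x, y, z in units of 6 degrees (1.0 is 6 degrees), then the shift along the tool's x, y, z in units of 0.03 m (1.0 is 0.03 m), then the closure, from 0 (fully open) to 1 (shut). A call has 1 to 8 rows; each row shifts and turns the commanded pose from where the row before left it, along the tool's axes as they then stand; what a row does not reach is not made up. A row lasts 1/10 s, in which the tool goes at most 50 mm and 8.59 degrees, less where a joint would pass 70% of its speed; a pose out of reach is approached as far as the arm can. A call with a number of a shift or a turn outside -1 to 1 is refused whole. A call with a gripper value outside its range is refused whole. The fingers move at their own pace and stop on an object; FORCE is the grip in N (left out, the last holds). Time passes only in rows, so rows that do not move let the fingers close. It gives the time, the measured TCP pose, the force, the opening and the grip force at its end, in the units of the state.
- observe(): the state, without advancing time (a new reading comes with each control period).
- snapshot(name): name is "scene" or "top"; returns a dict with "img" (384x512x3 uint8, red, green, blue), "mtx" (3x3 intrinsics, pixels), "k1" (the pictures are not rectified: a ray, as slopes to the right and down, at radius r is drawn at 1 + k1 r^2 times it, then the intrinsics apply), "origin" and "rotation" of the camera in the world. Camera axes: x right, y down, z forward; pixel columns grow to the right and rows downward; lengths in m; the calibration is good to about 2 mm. A picture is of the moment at which its call begins. There is no depth.
- sign_off(): hands the job in; it is judged then, once.
Trained networks look in the newest picture that a camera, given by its name, has taken for a name from the list of things; names that differ only in an ending like _2 or _b are one class to them, and where a whole thing is asked for, a point or a joint stands for the part that bears it (a point fixed in the world has none). Each returns a list of dicts, best first, with "score" (0 to 1); they miss things now and then, are a little off and sometimes report something else, mostly with a low value. They report only what shows in the picture. A call takes as long as a camera call. They do not tell look-alikes from the thing itself.
- look_for(camera, thing): "centre" ([row, column] in pixels, amid what is visible of it).
- outline_of(camera, thing): "mask" (384x512 bool, what is visible of it) and "centre" ([row, column] in pixels, amid what is visible of it).
- place_of(camera, thing): "centre" ([row, column] in pixels: a listed point, or the origin of a listed thing).
The state is a dict: "t": time; "joint_pos": joint angles; "joint_vel": joint speeds; "tau": joint torques, N m; "eef_pos": TCP position; "eef_rot": TCP orientation; "wrist_force": force on the tool from outside, world axes, zero at the start; "moment": the same for the moment, N m; "opening": finger opening in m; "gripper_force": force on a finger pad.
Only numpy, scipy, OpenCV 4.12 (cv2) and the standard library are available. Lean on these libraries where they do the work, as an engineer would, in place of code of your own. Each camera call takes 0.05 s, during which the arm holds its last target. There are 200 camera calls.

### The job

Take the grease jar with the yellow cap, lower it upright and fully home into the grey steel jar holder bolted to the bench, then unscrew its tight cap anticlockwise, stopping when the threads let go rather than forcing it on, and lift it off. Finish still gripping the cap, level and just above the open mouth with a finger's breadth of air between them, so that grease clinging to it falls back into the jar. The jar stays standing in the holder; do not drop or tip it, do not carry the cap away from over the jar, and leave the other jars and parts where they are.

Things in the scene. Friction and masses are not known exactly. Their poses are not given: they have to be found in the camera images.
- jar_centre (a point): The jar to open: square white plastic, blue labels, yellow screw cap, about 0.48 kg with cap (give or take 30 percent), standing upright on the bench. Square body 62 x 62 mm with flat upright sides, 72 mm tall; 100.5 mm tall with the cap on. Point: centre of the square body, 36 mm above the foot; x, y square to its sides, z up. Turned by its cap on the bare bench, the whole jar turns.
- jar_foot (a point): Centre of the jar's underside, axes as the jar's.
- jar_mouth (a point): Centre of the jar's rim, 96 mm above its foot, axes as the jar's. The round neck, 43 mm thick, has three short sloping threads outside (51 mm over them). The square shoulder is 24 mm below the rim.
- cap_centre (a point): The yellow cap: round, ribbed, 57 mm in diameter, 22 mm tall, 80 g, tight on the jar. Point: its centre, 11 mm above its lower edge; z up. Three lugs sit under the jar's threads and a springy liner pushes up with 16 N: about 0.4 N m to start it, then easier. Turned anticlockwise from above it rises 3 mm and is free after 45 to 65 degrees, then lifts straight off; past 95 the lugs hit the next threads.
- cap_edge (a point): Centre of the cap's lower edge, 11 mm below the cap's centre, axes as the cap's. With the cap tight it lies 17.5 mm below the jar's rim and 6.5 mm above the square shoulder, and the cap's x axis is 0 to 7 degrees anticlockwise of the jar's. Until the threads are free, pulling the cap up lifts the jar.
- holder_seat (a point): Jar holder: grey steel plate 126 x 126 x 6 mm, bolted down, with a square socket in the middle, 66.5 mm wide inside. Point: centre of the socket's floor, 6 mm above the bench; x, y square to its walls. Walls 24 mm high above the floor, with bright lips flaring out at 45 degrees up to 31 mm (86 mm over them). The jar fits any of four ways round and turns only about 4 degrees before the walls stop it.
- jar_black: Bystander: a jar of the same make with a black cap, 62 x 62 x 100.5 mm; origin at the centre of its underside.
- jar_red: Bystander: a jar of the same make with a red cap, 62 x 62 x 100.5 mm; origin at the centre of its underside.
- bearing: Bystander: steel ball bearing lying flat, 72 mm across, 18 mm tall; origin at the centre of its underside.
- bevel_gear: Bystander: dark steel bevel gear, 68 mm across, 30 mm tall; origin at the centre of its underside.
- bushing: Bystander: brass bushing standing upright, 40 mm across, 45 mm tall; origin at the centre of its underside.
- spanner: Bystander: spanner lying flat, 180 mm long; origin at the centre of its underside.
- grease_brush: Bystander: brush lying flat, 190 mm long; origin at the centre of its underside.
Mind the look-alikes: they are no part of the job. There is more than one size of the part that bears holder_seat; the job needs the smallest. There is more than one size of the part that bears cap_centre; the job needs the larger.

How it is judged:
By the outcome, as a careful person would: the job done as asked, in the order asked, and still so for the second after the job is handed in, while the arm keeps its last pose, push and grip.
It also fails if it takes over 51 s, if anything falls off the work surface, if the arm or the gripper's body presses on something with over 40 N, if the wrist force passes 120 N, or if a joint passes its speed limit or range.

## Working session

There is one attempt and no reset: what is moved stays moved. The work goes in short steps, Python scripts to look and compute and a shell command to move; the robot and the scene stay as the last step left them, time stands still between calls to the robot, and variables do not carry over. Pictures are saved under pics/ and viewed, at most 10 in all, crops included, and the job is handed in when it is done.

```bash
mkdir -p pics
cat > h.py <<'E'
import numpy as np, cv2
from cell import *
def ray(s,rc):
    K=np.array(s["mtx"],float);r,c=rc
    d=np.array([(c-K[0,2])/K[0,0],(r-K[1,2])/K[1,1]])
    u=d.copy()
    for _ in range(20): u=d/(1+s["k1"]*(u@u))
    return np.array(s["rotation"])@np.array([u[0],u[1],1.])
def at_z(s,rc,z):
    v=ray(s,rc);o=np.array(s["origin"]);return (o+v*(z-o[2])/v[2])
def proj(s,p):
    q=np.array(s["rotation"]).T@(np.array(p)-np.array(s["origin"]));u=q[:2]/q[2]
    u=u*(1+s["k1"]*(u@u));K=np.array(s["mtx"]);return [K[1,1]*u[1]+K[1,2],K[0,0]*u[0]+K[0,2]]
def save(s,n): cv2.imwrite("pics/"+n,cv2.cvtColor(s["img"],cv2.COLOR_RGB2BGR))
E
python3 - <<'E'
from h import *
print(grasp_offset if not callable(grasp_offset) else grasp_offset()); print(observe())
Z={"jar_centre":.036,"jar_foot":0,"jar_mouth":.096,"cap_centre":.0895,"cap_edge":.0785,"holder_seat":.006,"jar_black":0,"jar_red":0}
for cam in ("scene","top"):
    s=snapshot(cam);save(s,cam+"0.png");print(cam,s["origin"])
    for n,z in Z.items():
        for d in place_of(cam,n)[:4]: print(n,round(d["score"],2),np.round(d["centre"],1),at_z(s,d["centre"],z).round(4))
E
```

```text
0.0187
{'t': 0.0, 'joint_pos': array([-6.91963702e+01,  5.26137972e+00,  7.05839250e+01, -4.02655134e-04,
        1.04265305e+02, -3.24987528e+00]), 'joint_vel': array([-0.03051412, -0.01931506,  0.00180418, -0.09989624, -0.05680328,
        0.04967722]), 'tau': array([ 4.91434530e-04, -4.46457374e+01, -4.06445503e+01,  6.98067737e-02,
        2.96208949e-02, -1.35060891e-04]), 'eef_pos': array([ 0.24443051, -0.54762193,  0.22150478]), 'eef_rot': array([-1.79889546e+02, -5.88074496e-03,  2.40534005e+01]), 'wrist_force': array([ 0.02705712, -0.5156682 , -0.40070356]), 'moment': array([ 0.02513394,  0.05403584, -0.04865929]), 'gripper_force': 0.0, 'opening': 0.08801966293739327}
scene [ 1.26182371 -0.43508503  1.15068165]Traceback (most recent call last):
  File "<stdin>", line 7, in <module>
  File "h.py", line 10, in at_z
    v=ray(s,rc);o=np.array(s["origin"]);return (o+v*(z-o[2])/v[2])
                                                             ~^^^
IndexError: invalid index to scalar variable.
```

```bash
python3 -c "
import cv2,numpy as np
cv2.imwrite('pics/both0.png',cv2.resize(np.hstack([cv2.imread('pics/scene0.png'),cv2.imread('pics/top0.png')]),(800,300),interpolation=cv2.INTER_AREA))"
```

```text
[ WARN:0@0.025] global loadsave.cpp:275 findDecoder imread_('pics/top0.png'): can't open/read file: check file path/integrity
Traceback (most recent call last):
ValueError: all the input arrays must have same number of dimensions, but the array at index 0 has 3 dimension(s) and the array at index 1 has 1 dimension(s)
```

View pics/scene0.png

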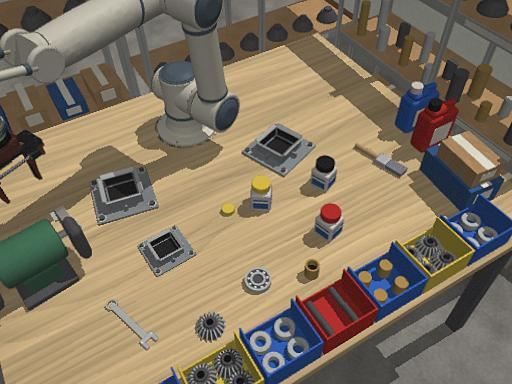

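The scene picture shows the yellow-capped jar at about (row 195, col 261), a loose smaller yellow cap at (210, 228), and three holders. The smallest holder looks like the one at (249, 166). The camera rotation is given as a 3-vector, roll-pitch-yaw, so I'll fix the helper.

```bash
sed -i 's/^def ray/from scipy.spatial.transform import Rotation as Ro\ndef rot(s):\n    return Ro.from_euler("xyz",s["rotation"],degrees=True).as_matrix()\ndef ray/; s/np.array(s\["rotation"\])/rot(s)/' h.py
python3 - <<'E'
from h import *
Z={"jar_centre":.036,"jar_foot":0,"jar_mouth":.096,"cap_centre":.0895,"cap_edge":.0785,"holder_seat":.006,"jar_black":0,"jar_red":0}
for cam in ("scene","top"):
    s=snapshot(cam);save(s,cam+"0.png");print(cam,s["origin"],s["rotation"],s["k1"])
    print("base",proj(s,[0,0,0]))
    for n,z in Z.items():
        for d in place_of(cam,n)[:4]: print(n,round(d["score"],2),np.round(d["centre"],1),at_z(s,d["centre"],z).round(4))
E
```

```text
scene [ 1.26182371 -0.43508503  1.15068165] [-138.9104203     1.20308579   59.31433439] 0.06271377108201447
base [np.float64(124.69487020856484), np.float64(187.63584190473043)]
jar_centre 0.84 [196.2 261.2] [0.4533 0.0365 0.036 ]
jar_foot 0.81 [204.6 259.4] [0.4532 0.0295 0.    ]
jar_mouth 0.81 [179.8 259.1] [0.4393 0.0386 0.096 ]
cap_centre 0.68 [183.  259.5] [0.4458 0.0359 0.0895]
cap_centre 0.52 [206.7 228.1] [ 0.476  -0.0863  0.0895]
cap_edge 0.72 [188.7 263.1] [0.4623 0.0383 0.0785]
cap_edge 0.69 [210.6 227. ] [ 0.4788 -0.0921  0.0785]
holder_seat 0.91 [250.4 167.2] [ 0.4633 -0.2827  0.006 ]
holder_seat 0.61 [194.8 122.8] [ 0.1984 -0.3171  0.006 ]
holder_seat 0.6 [147.8 278.8] [0.2787 0.2115 0.006 ]
jar_black 0.9 [182.2 324.1] [0.4828 0.2531 0.    ]
jar_red 0.94 [231.8 328.8] [0.6478 0.1499 0.    ]
top [0.34692481 0.01431614 1.36673826] [-174.22158987   -0.92879251  -88.77439251] -0.12373589486756532
base [np.float64(331.3091520147226), np.float64(255.11159200662664)]
jar_centre 0.48 [196.8 243.8] [0.4577 0.0486 0.036 ]
jar_foot 0.69 [197.5 245.2] [0.4584 0.0446 0.    ]
jar_mouth 0.52 [197.7 245.8] [0.45   0.0405 0.096 ]
cap_centre 0.74 [196.2 248.5] [0.4556 0.032  0.0895]
cap_centre 0.68 [186.8 123.1] [0.4769 0.446  0.0895]
cap_centre 0.67 [206.7 275. ] [ 0.4233 -0.0549  0.0895]
cap_edge 0.79 [198.7 247.4] [0.4482 0.0355 0.0785]
cap_edge 0.44 [206.9 274.6] [ 0.4233 -0.0542  0.0785]
holder_seat 0.77 [199.2 338.2] [ 0.4592 -0.28    0.006 ]
holder_seat 0.64 [278.7 346.8] [ 0.1847 -0.3122  0.006 ]
holder_seat 0.55 [250.5 196.8] [0.2717 0.2061 0.006 ]
jar_black 0.58 [189.4 187.4] [0.4821 0.2472 0.    ]
jar_red 0.9 [146.7 218.4] [0.636  0.1438 0.    ]
```

View pics/top0.png

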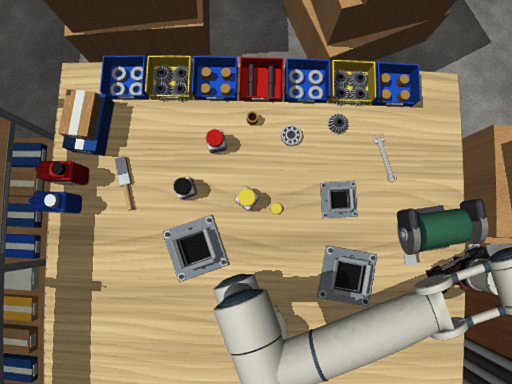

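```bash
cat > fit.py <<'E'
from h import *
from scipy.optimize import minimize
def hullmask(s,pts,U=4):
    p=np.array([proj(s,q)[::-1] for q in pts]);h=cv2.convexHull(((p+.5)*U*16).astype(np.int32).reshape(-1,1,2))
    m=np.zeros((384*U,512*U),np.uint8);cv2.fillConvexPoly(m,h,1,shift=4);return cv2.resize(m.astype(np.float32),(512,384),interpolation=cv2.INTER_AREA)
def box(x,y,yaw,w,z0,z1):
    a=np.radians(yaw);R=np.array([[np.cos(a),-np.sin(a)],[np.sin(a),np.cos(a)]])
    return [[*(np.array([x,y])+R@np.array([i,j])*w/2),z] for i in(-1,1) for j in(-1,1) for z in(z0,z1)]
def cyl(x,y,d,z0,z1): return [[x+d/2*np.cos(t),y+d/2*np.sin(t),z] for t in np.linspace(0,6.28,24) for z in(z0,z1)]
def jar(s,p,z=0): return np.maximum(hullmask(s,box(*p,.062,z,z+.072)),hullmask(s,cyl(p[0],p[1],.057,z+.0785,z+.1005)))
def plate(s,p): return np.maximum(hullmask(s,box(*p,.126,0,.006)),hullmask(s,box(*p,.086,.03,.037)))
def fit(views,model,p0,yaws=range(0,90,10)):
    sc=np.array([.01,.01,10])
    def cost(q): return sum(np.abs(model(s,q*sc)-m).sum()/m.sum() for s,m in views)
    best=None
    for y in yaws:
        r=minimize(cost,np.array([*p0,y])/sc,method="Nelder-Mead",options=dict(xatol=.01,fatol=1e-4,initial_simplex=np.array([[*p0,y]]*4)/sc+np.vstack([np.zeros(3),np.diag([.6,.6,.6])])))
        if best is None or r.fun<best.fun: best=r
    return (best.x*sc).round(4),round(best.fun,3)
def mask(cam,thing,s,p):
    t=proj(s,p);c=outline_of(cam,thing);d=min(c,key=lambda d:np.hypot(*(np.array(d["centre"])-t)))
    return d["mask"]
E
python3 - <<'E'
from fit import *
S={c:snapshot(c) for c in("scene","top")}
J=[];H=[]
for c,s in S.items():
    b=mask(c,"jar_centre",s,[.453,.04,.036]);k=mask(c,"cap_centre",s,[.453,.037,.09])
    h=mask(c,"holder_seat",s,[.461,-.281,.006])
    print(c,b.sum(),k.sum(),(b&k).sum(),h.sum())
    # fill socket
    cs,_=cv2.findContours(h.astype(np.uint8),0,1);hf=np.zeros((384,512),np.uint8);cv2.drawContours(hf,cs,-1,1,-1)
    J.append((s,(b|k).astype(np.float32)));H.append((s,hf.astype(np.float32)))
for n,V,M,p in(("jar",J,jar,(.453,.037)),("holder",H,plate,(.461,-.281))):
    for w,v in(("scene",V[:1]),("top",V[1:]),("both",V)): print(n,w,fit(v,M,p))
    np.save(n+".npy",0)
s=S["scene"];cv2.imwrite("pics/crop1.png",cv2.resize(cv2.cvtColor(s["img"],cv2.COLOR_RGB2BGR)[165:285,130:290],None,fx=5,fy=5,interpolation=cv2.INTER_CUBIC))
E
```

```text
scene 395 281 5 1572
top 47 225 0 1226
jar scene (array([4.48700e-01, 3.70000e-02, 5.48714e+01]), np.float64(0.117))
jar top (array([ 4.51600e-01,  3.82000e-02, -4.01879e+01]), np.float64(0.411))
jar both (array([4.51000e-01, 3.61000e-02, 5.57869e+01]), np.float64(0.554))
holder scene (array([ 0.4553, -0.2826,  3.4165]), np.float64(0.107))
holder top (array([ 0.4596, -0.2806,  3.9872]), np.float64(0.067))
holder both (array([ 0.4583, -0.2816, 94.8786]), np.float64(0.18))
```

View pics/crop1.png

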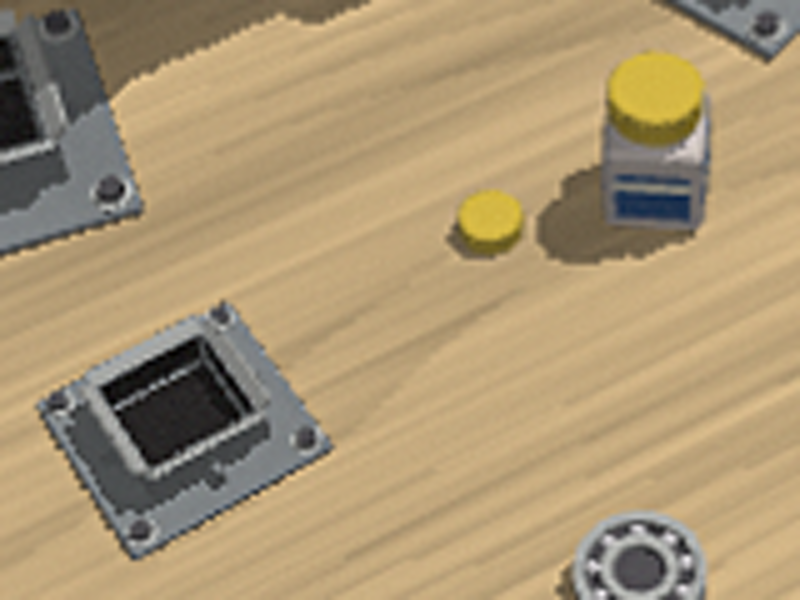

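The crop shows the jar's labelled face nearly square to the camera, with its bottom edge from about (209.6, 251.2) to (211.2, 268.2). The holder socket rim is at about (245, 165). I'll check the jar yaw against those edge corners.

Run:
```python
from fit import *
s=snapshot("scene")
f=lambda u,v:(v/5+165,u/5+130)
a=at_z(s,f(606,223),0);b=at_z(s,f(690,231),0);print(a,b,np.hypot(*(b-a)[:2]),np.degrees(np.arctan2(*(b-a)[1::-1])))
V=[(s,(mask("scene","jar_centre",s,[.453,.04,.036])|mask("scene","cap_centre",s,[.453,.037,.09])).astype(np.float32))]
sc=[ (y,sum(np.abs(jar(s,(.449,.037,y))-m).sum()/m.sum() for s,m in V)) for y in range(30,80,5)];print(np.round(sc,3).tolist())
im=cv2.cvtColor(s["img"],cv2.COLOR_RGB2BGR)
U=8;x0,y0=235,165
cr=cv2.resize(im[y0:y0+55,x0:x0+50],None,fx=U,fy=U,interpolation=cv2.INTER_CUBIC);o=[cr.copy(),cr.copy()]
for k,yaw in enumerate((55,65)):
    P=np.array([[(proj(s,q)[1]+.5-x0)*U,(proj(s,q)[0]+.5-y0)*U] for q in box(.4495,.037,yaw,.062,0,.072)]).astype(int)
    for i in range(8):
        for j in range(i): 
            if bin(i^j).count("1")==1: cv2.line(o[k],P[i].tolist(),P[j].tolist(),(0,0,255),1)
cv2.imwrite("pics/crop2.png",np.hstack(o))
```

```text
[ 0.45693398 -0.0019922   0.        ] [0.4891992  0.03852149 0.        ] 0.051791926314872366 51.4660816238418
[[30.0, 0.246], [35.0, 0.221], [40.0, 0.188], [45.0, 0.151], [50.0, 0.112], [55.0, 0.075], [60.0, 0.088], [65.0, 0.113], [70.0, 0.147], [75.0, 0.182]]
```

View pics/crop2.png

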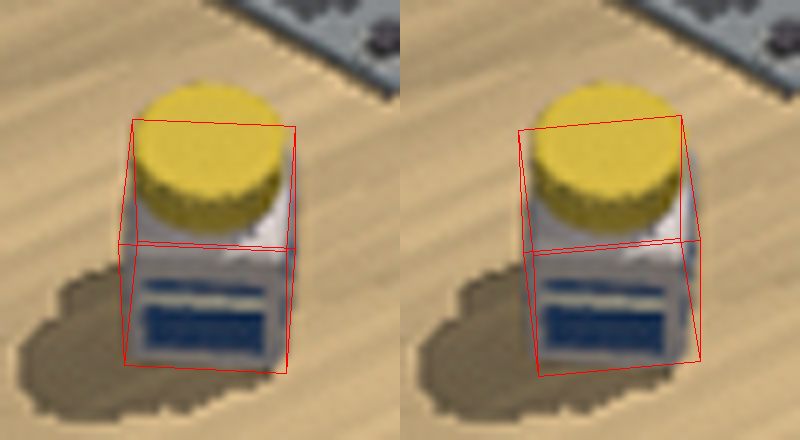

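The overlay at 55° follows the jar's edges (label and foot line), and 65° clearly doesn't. I take the jar at (0.4505, 0.0375) with yaw about 54°, and the holder at (0.4575, -0.2815) with yaw about 4°. Moving over the jar.

```bash
python3 -m creep '[[0,0,0,0.89,-0.94,0,0],[0,0,0,0.89,-0.94,0,0],[0,0,0,0.89,-0.94,0,0],[0,0,0,0.89,-0.94,0,0],[0,0,0,0.89,-0.94,0,0],[0,0,0,0.89,-0.94,0,0],[0,0,0,0.89,-0.94,0,0],[0,0,0,0.89,-0.94,0,0]]' 30
python3 -m creep '[[0,0,0,0.89,-0.94,0,0],[0,0,0,0.89,-0.94,0,0],[0,0,0,0.89,-0.94,0,0],[0,0,0,0.89,-0.94,0,0],[0,0,0,0.89,-0.94,0,0],[0,0,0,0.89,-0.94,0,0],[0,0,0,0.89,-0.94,0,0],[0,0,0,0.89,-0.94,0,0]]'
python3 -m creep '[[0,0,-1,0,0,0,0],[0,0,-1,0,0,0,0],[0,0,-1,0,0,0,0],[0,0,-1,0,0,0,0],[0,0,-1,0,0,0,0],[0,0,0,0,0,0,0],[0,0,0,0,0,0,0]]'
cat > st.py <<'E'
from fit import *
import sys
o=observe();print(round(o["t"],2),o["eef_pos"].round(4),o["eef_rot"].round(2),"F",o["wrist_force"].round(1),"M",o["moment"].round(2),"op",round(o["opening"],4),round(o["gripper_force"],1),"j",o["joint_pos"].round(0))
if len(sys.argv)>4:
    R=Ro.from_euler("xyz",o["eef_rot"],degrees=True).as_matrix();d=R.T@(np.array(sys.argv[1:4],float)-o["eef_pos"]);print("shift units",(d/.03).round(2),"turn z units",round(((o["eef_rot"][2]-float(sys.argv[4]))/6),2))
E
python3 st.py .4505 .0375 .042 54
```

```text
t: 2.35
eef_pos: [0.3479, -0.2534, 0.2228]
eef_rot: [180.0, -0.0, 24.0]
wrist_force: [0.6, -0.0, 0.3]
opening: 0.0877
gripper_force: 0.0
t: 3.15
eef_pos: [0.451, 0.0399, 0.2229]
eef_rot: [180.0, -0.0, 24.1]
wrist_force: [1.0, -1.5, 0.9]
opening: 0.0875
gripper_force: 0.0
t: 3.85
eef_pos: [0.4507, 0.0382, 0.2227]
eef_rot: [180.0, -0.0, 53.9]
wrist_force: [-0.2, 0.9, 0.4]
opening: 0.0878
gripper_force: 0.0
3.85 [0.4507 0.0382 0.2227] [ 1.7999e+02 -1.0000e-02  5.3900e+01] F [-0.2  0.9  0.4] M [-0.01 -0.05  0.03] op 0.0878 0.0 j [  1. -18.  92.   0. 106.  37.]
shift units [-0.02  0.01  6.02] turn z units -0.02
```

```bash
python3 -m creep '[[0,0,0,0,0,1,0],[0,0,0,0,0,1,0],[0,0,0,0,0,1,0],[0,0,0,0,0,1,0],[0,0,0,0,0,0.8,0],[0,0,0,0,0,0.7,0],[0,0,0,0,0,0.5,0],[0,0,0,0,0,0,0]]' 
python3 -m creep '[[0,0,0,0,0,0,1],[0,0,0,0,0,0,1],[0,0,0,0,0,0,1],[0,0,0,0,0,0,1],[0,0,0,0,0,0,1],[0,0,0,0,0,0,1],[0,0,0,0,0,0,1],[0,0,0,0,0,0,1]]' 40
python3 st.py
```

```text
t: 4.65
eef_pos: [0.4494, 0.0382, 0.0404]
eef_rot: [-179.8, 0.1, 54.0]
wrist_force: [-0.5, -0.2, 0.0]
opening: 0.0875
gripper_force: 0.0
t: 5.45
eef_pos: [0.4512, 0.0384, 0.0438]
eef_rot: [179.9, -0.1, 54.1]
wrist_force: [-0.4, 0.6, 6.5]
opening: 0.0619
gripper_force: 40.0
5.45 [0.4512 0.0384 0.0438] [ 1.7995e+02 -7.0000e-02  5.4050e+01] F [-0.4  0.6  6.5] M [ 0.29  0.34 -0.02] op 0.0619 40.0 j [  1. -16. 109.   0.  87.  36.]
```

```bash
python3 -m creep '[[0,0,0,0,0,-0.3,1],[0,0,0,0,0,-0.6,1],[0,0,0,0,0,-0.8,1],[0,0,0,0,0,-0.8,1],[0,0,0,0,0,-0.5,1],[0,0,0,0,0,0,1],[0,0,0,0,0,0,1]]' 
python3 st.py .4575 -.2815 .144 54
```

```text
t: 6.15
eef_pos: [0.4505, 0.0382, 0.1317]
eef_rot: [-180.0, 0.0, 54.0]
wrist_force: [-0.1, -0.1, -4.7]
opening: 0.0619
gripper_force: 40.0
6.15 [0.4505 0.0382 0.1317] [-1.7995e+02  4.0000e-02  5.4050e+01] F [-0.1 -0.1 -4.7] M [-0.02 -0.06 -0.02] op 0.0619 40.0 j [  1. -18. 101.  -0.  97.  36.]
shift units [-8.49  6.44 -0.41] turn z units 0.01
```

```bash
python3 -m creep '[[0,0,0,-0.4,0.3,0,1],[0,0,0,-0.8,0.6,0,1],[0,0,0,-0.8,0.6,0,1],[0,0,0,-0.8,0.6,0,1],[0,0,0,-0.8,0.6,0,1],[0,0,0,-0.8,0.6,0,1],[0,0,0,-0.8,0.6,0,1],[0,0,0,-0.8,0.6,0,1]]' 
python3 -m creep '[[0,0,0,-0.8,0.6,0,1],[0,0,0,-0.8,0.6,0,1],[0,0,0,-0.8,0.6,0,1],[0,0,0,-0.5,0.44,0,1],[0,0,0,-0.19,0.3,0,1],[0,0,0.5,0,0,0,1],[0,0,0.8,0,0,0,1],[0,0,0.9,0,0,0,1]]'
python3 -m creep '[[0,0,1,0,0,0,1],[0,0,1,0,0,0,1],[0,0,1,0,0,0,1],[0,0,1,0,0,0,1],[0,0,1,0,0,0,1],[0,0,0.8,0,0,0,1],[0,0,0.33,0,0,0,1],[0,0,0,0,0,0,1]]'
python3 - <<'E'
from fit import *
o=observe();print(o["eef_pos"],o["eef_rot"],o["wrist_force"].round(1))
z=o["eef_pos"][2]-.042;p=o["eef_pos"]
for c in("scene","top"):
    s=snapshot(c)
    save(s,c+"3.png")
    for n,h in (("jar_foot",0),("jar_centre",.036),("cap_centre",.0895),("cap_edge",.0785)):
        for d in place_of(c,n)[:2]: print(c,n,round(d["score"],2),at_z(s,d["centre"],z+h).round(4))
    for d in place_of(c,"holder_seat")[:1]:print(c,"seat",d["score"],at_z(s,d["centre"],.006))
im=cv2.imread("pics/scene3.png")[170:290,90:250];cv2.imwrite("pics/crop3.png",cv2.resize(im,None,fx=5,fy=5,interpolation=cv2.INTER_CUBIC))
E
```

```text
t: 6.95
eef_pos: [0.4534, -0.1876, 0.1303]
eef_rot: [-179.8, 0.0, 54.0]
wrist_force: [0.3, -0.2, -4.0]
opening: 0.0617
gripper_force: 40.0
t: 7.75
eef_pos: [0.4614, -0.3057, 0.131]
eef_rot: [-179.8, 0.0, 40.7]
wrist_force: [-0.4, -0.3, -2.9]
opening: 0.0619
gripper_force: 40.0
t: 8.55
eef_pos: [0.4615, -0.3056, 0.1313]
eef_rot: [-179.9, 0.1, 4.1]
wrist_force: [0.1, -0.2, -5.3]
opening: 0.0617
gripper_force: 40.0
[ 0.46152844 -0.30556826  0.13126577] [-1.79901671e+02  8.85041239e-02  4.10300082e+00] [ 0.1 -0.2 -5.3]
scene jar_foot 0.68 [ 0.4659 -0.3086  0.0893]
scene jar_centre 0.94 [ 0.4694 -0.3028  0.1253]
scene jar_centre 0.16 [0.5807 0.3621 0.1253]
scene cap_centre 0.79 [ 0.4564 -0.3125  0.1788]
scene cap_centre 0.5 [ 0.5425 -0.1264  0.1788]
scene cap_edge 0.87 [ 0.4655 -0.307   0.1678]
scene cap_edge 0.51 [ 0.5469 -0.1235  0.1678]
scene seat 0.85 [0.27734887 0.21391398 0.006     ]
top jar_centre 0.47 [ 0.4661 -0.3022  0.1253]
top jar_centre 0.46 [0.606  0.1298 0.1253]
top cap_centre 0.63 [ 0.4224 -0.0587  0.1788]
top cap_edge 0.43 [ 0.4164 -0.0443  0.1678]
top seat 0.77 [0.27347952 0.21439955 0.006     ]
```

View pics/crop3.png

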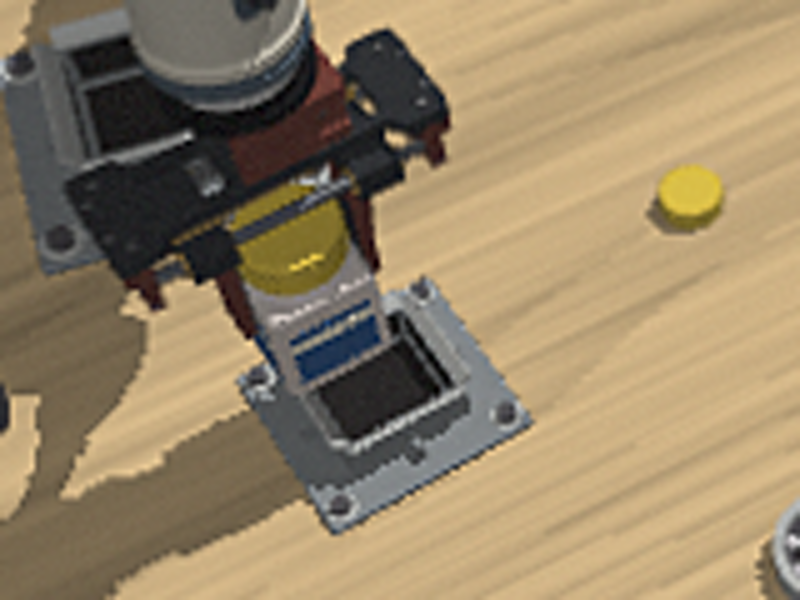

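The crop shows the jar level and square to the socket, but about 24 mm short of it along y because I overshot the shift. I'll correct that and lower partway.

```bash
python3 st.py .4575 -.2815 .085 4; python3 -m creep '[[0,0,0,-0.02,-0.3,0,1],[0,0,0,-0.04,-0.5,0,1],[0,0,0,-0.02,0,0.3,1],[0,0,0,0,0,0.6,1],[0,0,0,0,0,0.5,1],[0,0,0,0,0,0.1,1],[0,0,0,0,0,0,1]]' 
python3 st.py .4575 -.2815 .048 4
python3 - <<'E'
from fit import *
o=observe();p=o["eef_pos"]
for c in("scene","top"):
    s=snapshot(c);save(s,c+"4.png")
    for n,h in (("jar_foot",0),("jar_centre",.036),("cap_centre",.0895)):
        for d in place_of(c,n)[:1]: print(c,n,round(d["score"],2),at_z(s,d["centre"],p[2]-.042+h).round(4))
im=cv2.imread("pics/scene4.png")[190:290,110:220];a=cv2.resize(im,None,fx=5,fy=5,interpolation=cv2.INTER_CUBIC)
cv2.imwrite("pics/crop4.png",a)
E
```

```text
9.15 [ 0.4616 -0.3065  0.1327] [180.    -0.     4.08] F [-0.5  0.2 -3.7] M [-0.01  0.03 -0.02] op 0.0616 40.0 j [-37.  -2.  87.   0.  95.  49.]
shift units [-0.08 -0.84  1.59] turn z units 0.01
t: 9.85
eef_pos: [0.457, -0.2823, 0.0865]
eef_rot: [-179.9, 0.1, 4.1]
wrist_force: [0.0, -0.4, -3.6]
opening: 0.0619
gripper_force: 40.0
9.85 [ 0.457  -0.2823  0.0865] [-1.7992e+02  9.0000e-02  4.0800e+00] F [ 0.  -0.4 -3.6] M [ 0.04  0.04 -0.05] op 0.0619 40.0 j [-35.  -3.  93.   0.  90.  51.]
shift units [ 0.02 -0.02  1.28] turn z units 0.01
scene jar_centre 0.82 [ 0.458  -0.28    0.0805]
scene cap_centre 0.53 [ 0.4601 -0.2853  0.134 ]
top jar_foot 0.39 [ 0.4611 -0.2855  0.0445]
top jar_centre 0.45 [ 0.4576 -0.2891  0.0805]
top cap_centre 0.64 [ 0.4214 -0.0572  0.134 ]
```

View pics/crop4.png

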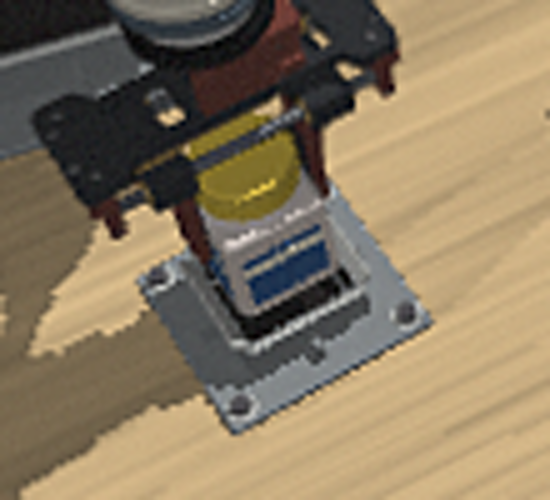

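The crop shows the jar's foot just above the socket, square and roughly centred. I'll lower it gently while watching the forces.

```bash
python3 -m creep '[[0,0,0,0,0,0.15,1],[0,0,0,0,0,0.15,1],[0,0,0,0,0,0.15,1],[0,0,0,0,0,0.1,1],[0,0,0,0,0,0,1]]';python3 -m creep '[[0,0,0,0,0,0.15,1],[0,0,0,0,0,0.15,1],[0,0,0,0,0,0,1]]';python3 st.py .4575 -.2815 .048 4
```

```text
t: 10.75
eef_pos: [0.4572, -0.2825, 0.0702]
eef_rot: [-179.9, 0.1, 4.1]
wrist_force: [-0.2, -0.8, -3.4]
opening: 0.0618
gripper_force: 40.0
t: 11.05
eef_pos: [0.4571, -0.2825, 0.0611]
eef_rot: [-179.9, 0.1, 4.1]
wrist_force: [0.4, -0.8, -4.6]
opening: 0.062
gripper_force: 40.0
11.05 [ 0.4571 -0.2825  0.0611] [-1.7995e+02  6.0000e-02  4.0700e+00] F [ 0.4 -0.8 -4.6] M [0.01 0.05 0.02] op 0.062 40.0 j [-35.  -3.  95.   0.  88.  51.]
shift units [ 0.01 -0.03  0.44] turn z units 0.01
```

```bash
python3 -m creep '[[0,0,0,0,0,0.12,1],[0,0,0,0,0,0.12,1],[0,0,0,0,0,0.1,1],[0,0,0,0,0,0,1]]';python3 -m creep '[[0,0,0,0,0,0.1,1],[0,0,0,0,0,0,1]]';python3 st.py .4575 -.2815 .048 4
```

```text
t: 11.45
eef_pos: [0.4572, -0.2825, 0.0512]
eef_rot: [-180.0, 0.0, 4.1]
wrist_force: [0.1, 0.3, -4.0]
opening: 0.0617
gripper_force: 40.0
t: 11.65
eef_pos: [0.4578, -0.283, 0.0498]
eef_rot: [180.0, -0.0, 4.1]
wrist_force: [-1.6, 1.0, 0.2]
opening: 0.0616
gripper_force: 40.0
11.65 [ 0.4578 -0.283   0.0498] [ 1.7996e+02 -5.0000e-02  4.0800e+00] F [-1.6  1.   0.2] M [0.31 0.18 0.02] op 0.0616 40.0 j [-35.  -2.  96.   0.  86.  51.]
shift units [-0.01 -0.05  0.06] turn z units 0.01
```

```bash
python3 -m creep '[[0,0,0,0,0,0.06,1],[0,0,0,0,0,0.04,1],[0,0,0,0,0,0,1]]'; python3 st.py
```

```text
t: 11.95
eef_pos: [0.4578, -0.2829, 0.0498]
eef_rot: [179.9, -0.1, 4.1]
wrist_force: [-8.4, 4.3, 15.5]
opening: 0.062
gripper_force: 40.0
11.95 [ 0.4578 -0.2829  0.0498] [ 1.7994e+02 -9.0000e-02  4.0700e+00] F [-8.4  4.3 15.5] M [1.38 1.43 0.02] op 0.062 40.0 j [-35.  -2.  96.   0.  86.  51.]
```

```bash
python3 -m creep '[[0,0,0,0,0,-0.07,1],[0,0,0,0,0,0,0.2],[0,0,0,0,0,0,0],[0,0,0,0,0,0,0],[0,0,0,0,0,0,0]]'; python3 st.py .4575 -.283 .082 4
```

```text
t: 12.45
eef_pos: [0.4576, -0.2828, 0.0478]
eef_rot: [-180.0, 0.0, 4.1]
wrist_force: [-0.7, 0.6, 0.3]
opening: 0.0873
gripper_force: 0.0
12.45 [ 0.4576 -0.2828  0.0478] [-1.80e+02  1.00e-02  4.07e+00] F [-0.7  0.6  0.3] M [ 0.01 -0.01  0.03] op 0.0873 0.0 j [-35.  -2.  96.  -0.  86.  51.]
shift units [-0.    0.01 -1.14] turn z units 0.01
```

```bash
python3 -m creep '[[0,0,-1,0,0,-0.3,0],[0,0,-1,0,0,-0.6,0],[0,0,-1,0,0,-0.24,0],[0,0,-1,0,0,0,0],[0,0,-1,0,0,0,0],[0,0,-1,0,0,0,0],[0,0,-1,0,0,0,0],[0,0,-1,0,0,0,0]]'
python3 -m creep '[[0,0,-1,0,0,0,0],[0,0,-1,0,0,0,0],[0,0,-1,0,0,0,0],[0,0,-1,0,0,0,0],[0,0,-1,0,0,0,0],[0,0,-1,0,0,0,0],[0,0,-1,0,0,0,0],[0,0,0,0,0,0,0]]'
python3 st.py
python3 -m creep '[[0,0,0,0,0,0,1],[0,0,0,0,0,0,1],[0,0,0,0,0,0,1],[0,0,0,0,0,0,1],[0,0,0,0,0,0,1],[0,0,0,0,0,0,1],[0,0,0,0,0,0,1]]' 8
python3 st.py
```

```text
t: 13.25
eef_pos: [0.4576, -0.2828, 0.082]
eef_rot: [-180.0, -0.0, 52.3]
wrist_force: [0.6, 0.0, 0.2]
opening: 0.0875
gripper_force: 0.0
t: 14.05
eef_pos: [0.4576, -0.2828, 0.0821]
eef_rot: [-180.0, -0.0, 94.1]
wrist_force: [0.2, 0.2, -0.4]
opening: 0.0879
gripper_force: 0.0
14.05 [ 0.4576 -0.2828  0.0821] [-1.7999e+02 -1.0000e-02  9.4120e+01] F [ 0.2  0.2 -0.4] M [-0.01 -0.05 -0.04] op 0.0879 0.0 j [-35.  -3.  93.  -0.  90. -39.]
t: 14.75
eef_pos: [0.4578, -0.2828, 0.0824]
eef_rot: [180.0, 0.0, 94.1]
wrist_force: [2.5, -0.1, -0.5]
opening: 0.0566
gripper_force: 8.0
14.75 [ 0.4578 -0.2828  0.0824] [1.7996e+02 1.0000e-02 9.4070e+01] F [ 2.5 -0.1 -0.5] M [-0.03 -0.42 -0.02] op 0.0566 8.0 j [-35.  -3.  93.   0.  90. -39.]
```

```bash
python3 -m creep '[[0,0,0,0,0,0,1],[0,0,0,0,0,0,1],[0,0,-0.5,0,0,0,1],[0,0,-0.5,0,0,0,1],[0,0,-0.5,0,0,0,1],[0,0,-0.5,0,0,0,1]]' 58; python3 st.py
python3 -m creep '[[0,0,-0.5,0,0,-0.005,1],[0,0,-0.5,0,0,-0.005,1],[0,0,-0.5,0,0,-0.005,1],[0,0,-0.5,0,0,-0.005,1]]'; python3 st.py
```

```text
t: 15.35
eef_pos: [0.4573, -0.2829, 0.0826]
eef_rot: [-180.0, 0.0, 106.2]
wrist_force: [0.5, -0.6, 2.0]
opening: 0.0563
gripper_force: 58.0
15.35 [ 0.4573 -0.2829  0.0826] [-1.7997e+02  2.0000e-02  1.0617e+02] F [ 0.5 -0.6  2. ] M [-0.12 -0.07 -0.2 ] op 0.0563 58.0 j [-35.  -3.  93.  -0.  90. -52.]
t: 15.75
eef_pos: [0.4575, -0.2827, 0.0832]
eef_rot: [180.0, 0.0, 118.2]
wrist_force: [1.5, 1.0, 2.1]
opening: 0.0563
gripper_force: 58.0
15.75 [ 0.4575 -0.2827  0.0832] [1.7999e+02 1.0000e-02 1.1817e+02] F [1.5 1.  2.1] M [ 0.11 -0.21 -0.19] op 0.0563 58.0 j [-35.  -3.  93.   0.  90. -64.]
```

```bash
python3 -m creep '[[0,0,-0.5,0,0,-0.005,1],[0,0,-0.5,0,0,-0.005,1],[0,0,-0.5,0,0,-0.005,1],[0,0,-0.5,0,0,-0.005,1]]'; python3 st.py
python3 -m creep '[[0,0,-0.5,0,0,-0.005,1],[0,0,-0.5,0,0,-0.005,1],[0,0,-0.5,0,0,-0.005,1]]'; python3 st.py
```

```text
t: 16.15
eef_pos: [0.4577, -0.2826, 0.0838]
eef_rot: [180.0, 0.0, 130.2]
wrist_force: [2.4, 1.0, 1.3]
opening: 0.0561
gripper_force: 58.0
16.15 [ 0.4577 -0.2826  0.0838] [1.7998e+02 1.0000e-02 1.3019e+02] F [2.4 1.  1.3] M [ 0.1  -0.36 -0.17] op 0.0561 58.0 j [-35.  -3.  93.   0.  90. -76.]
t: 16.45
eef_pos: [0.4576, -0.2826, 0.0842]
eef_rot: [180.0, -0.0, 139.2]
wrist_force: [0.3, 0.9, 1.5]
opening: 0.0563
gripper_force: 58.0
16.45 [ 0.4576 -0.2826  0.0842] [ 1.7998e+02 -1.0000e-02  1.3919e+02] F [0.3 0.9 1.5] M [ 0.13 -0.25 -0.12] op 0.0563 58.0 j [-35.  -3.  93.   0.  90. -85.]
```

```bash
python3 -m creep '[[0,0,-0.5,0,0,-0.005,1],[0,0,-0.5,0,0,-0.005,1]]'; python3 st.py
```

```text
t: 16.65
eef_pos: [0.4575, -0.2826, 0.0845]
eef_rot: [180.0, -0.0, 145.2]
wrist_force: [0.1, 1.2, 2.5]
opening: 0.0561
gripper_force: 58.0
16.65 [ 0.4575 -0.2826  0.0845] [ 1.7999e+02 -1.0000e-02  1.4520e+02] F [0.1 1.2 2.5] M [ 0.05 -0.27 -0.03] op 0.0561 58.0 j [-35.  -3.  93.   0.  90. -91.]
```

```bash
python3 -m creep '[[0,0,-0.5,0,0,-0.005,1],[0,0,-0.5,0,0,-0.005,1]]'; python3 st.py; python3 -m creep '[[0,0,-0.5,0,0,-0.005,1],[0,0,-0.5,0,0,-0.005,1]]'; python3 st.py
```

```text
t: 16.85
eef_pos: [0.4573, -0.2826, 0.0847]
eef_rot: [-180.0, -0.0, 151.2]
wrist_force: [0.0, 0.7, 0.6]
opening: 0.0561
gripper_force: 58.0
16.85 [ 0.4573 -0.2826  0.0847] [-1.7999e+02 -4.0000e-02  1.5119e+02] F [0.  0.7 0.6] M [ 0.16 -0.1   0.01] op 0.0561 58.0 j [-35.  -3.  93.  -0.  90. -97.]
t: 17.05
eef_pos: [0.4571, -0.2826, 0.0848]
eef_rot: [-180.0, -0.1, 157.2]
wrist_force: [0.7, 0.4, 0.9]
opening: 0.0564
gripper_force: 58.0
17.05 [ 0.4571 -0.2826  0.0848] [-1.8000e+02 -7.0000e-02  1.5719e+02] F [0.7 0.4 0.9] M [ 0.19 -0.06 -0.03] op 0.0564 58.0 j [ -35.   -3.   93.   -0.   90. -103.]
```

```bash
python3 -m creep '[[0,0,-0.5,0,0,-0.005,1],[0,0,-0.3,0,0,0,1],[0,0,0,0,0,0,1]]'; python3 st.py; python3 -m creep '[[0,0,0,0,0,-0.05,1],[0,0,0,0,0,-0.05,1],[0,0,0,0,0,0,1]]'; python3 st.py
```

```text
t: 17.35
eef_pos: [0.4571, -0.2826, 0.0849]
eef_rot: [180.0, -0.1, 161.9]
wrist_force: [-0.8, 1.0, 0.6]
opening: 0.0562
gripper_force: 58.0
17.35 [ 0.4571 -0.2826  0.0849] [ 1.8000e+02 -7.0000e-02  1.6188e+02] F [-0.8  1.   0.6] M [0.15 0.01 0.02] op 0.0562 58.0 j [ -35.   -3.   93.   -0.   90. -107.]
t: 17.65
eef_pos: [0.4574, -0.2827, 0.0879]
eef_rot: [180.0, -0.0, 161.8]
wrist_force: [-1.3, 1.1, -1.1]
opening: 0.0562
gripper_force: 58.0
17.65 [ 0.4574 -0.2827  0.0879] [ 1.7999e+02 -3.0000e-02  1.6185e+02] F [-1.3  1.1 -1.1] M [0.2  0.02 0.03] op 0.0562 58.0 j [ -35.   -3.   93.   -0.   91. -107.]
```

```bash
python3 -m creep '[[0,0,0,0,0,-0.1,1],[0,0,0,0,0,-0.1,1],[0,0,0,0,0,-0.1,1],[0,0,0,0,0,0,1]]'; python3 st.py; python3 -m creep '[[0,0,0,0,0,-0.15,1],[0,0,0,0,0,-0.2,1],[0,0,0,0,0,-0.15,1],[0,0,0,0,0,-0.07,1],[0,0,0,0,0,0,1]]'; python3 st.py
python3 - <<'E'
from fit import *
s=snapshot("scene");save(s,"scene5.png");p=observe()["eef_pos"]
for n,z in(("cap_edge",p[2]+.002),("jar_mouth",.102),("jar_centre",.042),("jar_foot",.006)):
    for d in place_of("scene",n)[:2]: print(n,round(d["score"],2),at_z(s,d["centre"],z).round(4))
im=cv2.imread("pics/scene5.png")[190:290,110:220];cv2.imwrite("pics/crop5.png",cv2.resize(im,None,fx=5.5,fy=5.5,interpolation=cv2.INTER_CUBIC))
E
```

```text
t: 18.05
eef_pos: [0.4579, -0.2831, 0.0978]
eef_rot: [-180.0, 0.1, 161.9]
wrist_force: [-0.0, -0.7, 0.1]
opening: 0.0562
gripper_force: 58.0
18.05 [ 0.4579 -0.2831  0.0978] [-1.7997e+02  8.0000e-02  1.6187e+02] F [-0.  -0.7  0.1] M [ 0.05 -0.11  0.05] op 0.0562 58.0 j [ -35.   -4.   92.   -0.   91. -107.]
t: 18.55
eef_pos: [0.4578, -0.283, 0.1147]
eef_rot: [-180.0, 0.1, 161.9]
wrist_force: [-0.0, -0.6, -1.0]
opening: 0.0562
gripper_force: 58.0
18.55 [ 0.4578 -0.283   0.1147] [-1.7998e+02  6.0000e-02  1.6187e+02] F [-0.  -0.6 -1. ] M [ 0.09 -0.16  0.  ] op 0.0562 58.0 j [ -35.   -4.   91.   -0.   93. -107.]
cap_edge 0.89 [ 0.4629 -0.2797  0.1163]
cap_edge 0.55 [ 0.5079 -0.1097  0.1163]
jar_mouth 0.57 [ 0.4465 -0.2849  0.102 ]
jar_mouth 0.29 [ 0.662  -0.4545  0.102 ]
jar_centre 0.86 [ 0.4613 -0.2711  0.042 ]
jar_foot 0.86 [ 0.4645 -0.282   0.006 ]
jar_foot 0.22 [ 0.619  -0.4517  0.006 ]
```

View pics/crop5.png

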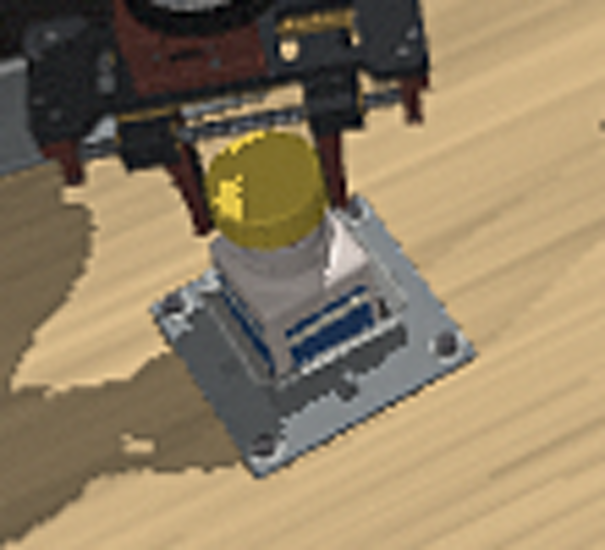

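The picture shows the cap held level over the bare neck, at about (row 224, col 158), and the jar standing square and seated in the holder. The gap works out at about 15 mm, so I'm handing in.

```bash
python3 -c "from cell import *; print(sign_off())"
```

```text
the job is handed in; nothing more can be done
None
```

The job is handed in: the jar stands fully seated in the smallest holder, the cap is unscrewed, and the gripper holds it level about 15 mm above the open mouth; it took about 19 s of robot time, and no verdict came back.

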